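# Index and lock a covered parts carousel, then take out the sleeve

### The arm

A 6-joint arm with a two-finger parallel gripper is mounted at the origin on a cart in front of the work surface, level with it; the furniture and walls round the work are solid. World frame = base frame: x ahead of the robot, y to its left, z up, the work surface at z = 0. Lengths are in mm, angles in degrees, forces in N, time in s.
With the tool pointing down it reaches from about 350 to 850 mm from the base axis. Payload 8.1 kg.
Tool frame: the origin (TCP) lies at the very end of the fingers, on their centre line; the grasp point (between the pads) lies 19 mm behind it; z points along the fingers, y is the direction in which the jaws open and shut (so a half turn about z gives the same grasp; the last joint's range is limited). The gripper opens to 85 mm and grips with 20 to 120 N. Pads are 22 mm wide; open, the fingers measure 114 mm over their backs; the gripper's body (76 mm by 85 mm) begins 54 mm behind the grasp point. The pads swing forward as they close: fully open they stand 13 mm farther back than shut.
Start: joints at [64.148, 7.471, 85.268, -0, 87.261, -4.893], TCP at [214.597, 560.315, 231.292] pointing down, gripper open.
Joint ranges: [-169.43, 169.43], [-51.17, 129.36], [1.28, 143.12], [-76.62, 256.62], [0, 156.53], [-152.29, 152.29]. Speed limits (degrees/s): [136.94, 136.94, 159.86, 180, 180, 180].

### API

Orientations are given as [roll, pitch, yaw] about the fixed x, y, z axes, in that order (R = Rz(yaw) Ry(pitch) Rx(roll)).
In Python, from bench import sensors, viewer, job gives the robot as it stands.
- The arm moves only by the shell command python3 -m pendant 'ROWS' [FORCE]. ROWS is JSON, one flat list of numbers, 5 for each row, row after row: the shift along the world's x, y, z in mm, then the turn about the world's z in rad, then the finger opening in mm, from 0 to 85.4. In form: [x, y, z, twist, hand, x, y, z, twist, hand, ...]. A call has 1 to 12 rows; each row shifts and turns the pose as measured when the row begins; what a row does not reach is not made up. A row lasts 1/12 s, in which the tool goes at most 41.7 mm and 7.16 degrees, less where a joint would pass 70% of its speed; a pose out of reach is approached as far as the arm can. A call with a gripper value outside its range is refused whole. The fingers move at their own pace and stop on an object; FORCE is the grip in N (left out, the last holds). Time passes only in rows, so rows that do not move let the fingers close. It gives the time, the measured TCP pose, the force and the opening at its end, in the units of the state.
- sensors.sense(): the state, without advancing time (a new reading comes with each control period).
- viewer.snapshot(name): name is "side" or "top"; returns a dict with "frame" (480x640x3 uint8, blue, green, red), "z_map" (480x640 float32, mm along the optical axis (not along the pixel's ray), 0 where there is no reading), "fx", "fy", "cx", "cy" (pixels), "view" (4x4, takes a point from world to camera coordinates). Camera axes: x right, y down, z forward; pixel columns grow to the right and rows downward; lengths in mm; the calibration is good to about 2 mm. A picture is of the moment at which its call begins.
- job.hand_in(): hands the job in, once; it reports no verdict.
The state is a dict: "time": time; "joint_pos": joint angles; "qd": joint speeds; "joint_efforts": joint torques, N m; "tool_pos": TCP position; "tcp_rot": TCP orientation; "ft_force": force on the tool from outside, world axes, zero at the start; "wrist_torque": the same for the moment, N m; "finger_gap": finger opening in mm.
Only numpy, scipy, OpenCV 4.12 (cv2) and the standard library are available. Lean on these libraries where they do the work, as an engineer would, in place of code of your own. Each camera call takes 0.05 s, during which the arm holds its last target.

### The job

Fetch the black sleeve from the covered parts carousel: turn the carousel by the bar knob in its middle until the sleeve stands squarely in the opening at the front, then lock the carousel by pressing the wing-headed stud on its right side fully down and turning it a quarter turn clockwise until it catches and stays down. Then lift the sleeve out through the opening and lay it lengthwise in the V-cradle on the bench, centred, setting it down and not dropping it. Leave the carousel locked, the other things in their bays, and the brush and screwdriver where they are.

Things in the scene. Friction and masses are not known exactly. Their poses are not given: they have to be found in the camera images.
- carousel_frame: Fixed carousel frame: 380 x 380 mm base plate, clear flat dust cover (underside 96, top 101 mm above the bench) on corner posts, cut open at the front: the opening is 180 mm wide and runs from the front edge to 25 mm in front of the carousel's axis. Origin: on the axis, on the bench; x from front (robot side) to back, y left, z up.
- opening (a point): Middle of the cover's opening, fixed in the frame (same axes): where a bay must stand to be picked, 102 mm in front of (-x) the carousel's axis, 56 mm above the bench.
- sleeve_bay (a point): Middle of the bay that holds the black sleeve, 102 mm from the carousel's axis, 56 mm above the bench; turns with the carousel; bring it to opening. -x points radially out, y along the sleeve, z up. Bay floor 28 mm above the bench; low rails (tops at 36 mm) lie under the barrel within 22 mm of its axis. Four bays 90 degrees apart; disc 300 mm across, a notched index ring outside it.
- knob_grip (a point): Grip point of the black bar knob on the carousel's axis, above the cover, 131 mm above the bench; axes as sleeve_bay. Bar 70 mm long along y, 14 mm thick along x, top at 142, underside at 110 mm above the bench. Turns the carousel either way, no stop within a full turn of the start; stays where left (friction about 0.1 N m).
- carousel (a joint): Turn of the carousel since the start in rad, positive anticlockwise from above; 0 at the start whatever way the bays face.
- lock_head (a point): Grip point of the lock stud's steel wing head, on the stud's axis, 159 mm from the carousel's axis on the frame's right (-y); 161 mm above the bench when up, 7 mm below the wing's top. Wing 54 mm long along x, 13 mm thick along y. 21 mm below the point is a 30 mm round collar, 41 mm below (when up) the top of the dark fixed lock housing. x is along the frame's x at turn 0.
- lock_press (a joint): Stud's travel down, m: 0 up (start), 0.014 stop; spring 4 N at top, 10 N at stop. Its pin must enter a notch of the ring (one per bay, in line when that bay is at the opening); it self-centres from up to 2 degrees off. Farther off it stops hard at about 0.0025: let it up, correct the carousel. Turns only beyond 0.011; turned and let go it springs back to about 0.008 and stays caught.
- lock_turn (a joint): Turn of the lock stud, rad, positive clockwise from above: 0 unlocked (start), 1.57 locked (its cam catches within about 0.1 of that), stop at 1.65. It may be let go and regrasped half-way.
- sleeve_mid (a point): Centre of the black turned sleeve, a cylinder 56 mm across and 120 mm long, about 0.6 kg, lying along this y; take it across the barrel at mid-length. Starts in its bay under the cover, its centre 56 mm and its top 84 mm above the bench.
- cradle_seat (a point): Where the sleeve's centre lies when it rests in the fixed grey V-cradle, 55 mm above the bench; y runs along the V, z up. Cradle 84 x 120 mm, 10 mm base plate, two V-saddles 14 mm thick, 40 mm either side of the middle along y, tops 47 mm above the bench; free room for fingers between them.
- tin_mid (a point): Centre of the round grease tin, 68 mm across, 34 mm high, in the bay opposite the sleeve's.
- tin_bay (a point): Middle of the grease tin's bay on the carousel.
- tape_mid (a point): Centre of the tape roll, 58 mm across, 19 mm high, lying flat in the bay 90 degrees clockwise (from above) from the sleeve's; the remaining bay is empty.
- tape_bay (a point): Middle of the tape roll's bay on the carousel.
- brush: Bystander: wooden wire brush 210 mm long lying on the bench at the far left; origin at the middle of its underside.
- screwdriver: Bystander: black screwdriver 200 mm long lying on the bench at the right front; origin at the middle of its underside.
Things that resemble listed ones, but are neither listed nor needed, are in the scene too. Of the things that look like the part that bears tin_mid, the largest one is meant.

How it is judged (in metres and radians):
On the way, in this order (a step that is already met when the one before it is completed fails the run):
1. the sleeve's bay stands at the opening (within 12 mm) with the sleeve in it, the stud still up (horizontal distance between sleeve_bay and opening below 0.012 m and distance between sleeve_mid and sleeve_bay below 0.015 m and value of joint lock_press below 0.002 m), for 0.2 s.
2. the stud is pressed, turned a quarter turn and caught, with the sleeve's bay at the opening and the sleeve still in it (horizontal distance between sleeve_bay and opening below 0.012 m and value of joint lock_turn above 1.4 rad and value of joint lock_press between 0.006 and 0.0095 m and distance between sleeve_mid and sleeve_bay below 0.02 m), for 0.2 s.
3. the sleeve is lifted out above the cover with the carousel locked (height (world z) of sleeve_mid above 0.13 m and value of joint lock_turn above 1.4 rad and value of joint lock_press above 0.006 m), for 0.1 s.
4. the sleeve is brought down into the cradle while still held (within 15 mm of its resting height) (horizontal distance between sleeve_mid and cradle_seat below 0.025 m and z of sleeve_mid in the frame of cradle_seat below 0.015 m and contact force between the fingers and sleeve above 1 N).
At the end, for the whole second after the job is handed in: Sleeve at rest in the V-cradle: centre within 15 mm of the seat, height within 6 mm, along the V within 0.12 rad. Stud caught: turned past 1.4 rad, down 6 to 9.5 mm. Emptied bay within 12 mm of the opening's middle; tin and tape roll within 20 mm of their bays' middles (horizontal distance between sleeve_mid and cradle_seat below 0.015 m and z of sleeve_mid in the frame of cradle_seat between -0.006 and 0.006 m and angle between the y axis of sleeve_mid and the y axis of cradle_seat, either way round below 0.12 rad and linear speed of sleeve below 0.02 m/s and value of joint lock_turn above 1.4 rad and value of joint lock_press between 0.006 and 0.0095 m and horizontal distance between sleeve_bay and opening below 0.012 m and distance between tin_mid and tin_bay below 0.02 m and distance between tape_mid and tape_bay below 0.02 m); the robot touches nothing.
It fails at once if the brush or the screwdriver is moved by more than 30 mm (distance of any of brush, screwdriver from where it was at the start of the episode above 0.03 m).
It also fails if it takes over 72 s, if anything falls off the work surface, if the arm or the gripper's body presses on something with over 40 N, if the wrist force passes 120 N, or if a joint passes its speed limit or range.

## Working session

There is one attempt and no reset: what is moved stays moved. The work goes in short steps, Python scripts to look and compute and a shell command to move; the robot and the scene stay as the last step left them, time stands still between calls to the robot, and variables do not carry over. Pictures are saved under pics/ and viewed, and the job is handed in when it is done.

```bash
ls; mkdir -p pics; python3 - <<'E'
from bench import sensors, viewer
import cv2, numpy as np
s=sensors.sense();print(s)
for n in ("side","top"):
    v=viewer.snapshot(n); cv2.imwrite(f"pics/{n}0.png",v["frame"]); np.savez(f"/tmp/{n}0.npz",**v)
    print(n,v["fx"],v["fy"],v["cx"],v["cy"]);print(v["view"].round(3).tolist())
E
```

```text
pics
{'time': 0.0, 'joint_pos': array([ 6.41486601e+01,  7.51517222e+00,  8.53298059e+01,  5.85075086e-04,
        8.72627930e+01, -4.89339197e+00]), 'qd': array([-0.00262369,  0.01863117,  0.05279526, -0.03944304,  0.10443875,
       -0.00434972]), 'joint_efforts': array([-1.92088904e-03, -5.69427001e+01, -5.00529742e+01, -5.06673114e-04,
        1.57168804e-02, -5.43649605e-06]), 'tool_pos': array([214.34311904, 559.80758307, 230.23873316]), 'tcp_rot': array([-1.79892672e+02, -9.77531162e-03,  1.59042014e+02]), 'ft_force': array([ 0.18872333, -0.98961337,  0.63341173]), 'wrist_torque': array([-0.04101915, -0.01385991,  0.06717689]), 'finger_gap': 85.60688016320768}
side 569.6994821899901 569.6994821899901 323.84847202776444 243.38737139207817
[[-0.907, -0.422, 0.007, 493.792], [-0.176, 0.362, -0.915, 182.445], [0.383, -0.831, -0.402, 1682.239], [0.0, 0.0, 0.0, 1.0]]
top 441.482463004683 441.482463004683 311.45187922523536 245.14185796302277
[[-0.006, -1.0, -0.0, 16.448], [-0.983, 0.006, -0.186, 548.923], [0.186, -0.001, -0.983, 1208.447], [0.0, 0.0, 0.0, 1.0]]
```

View pics/side0.png

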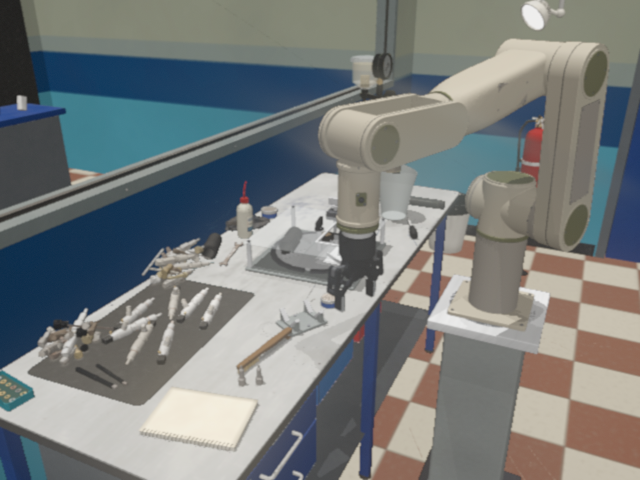

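View pics/top0.png

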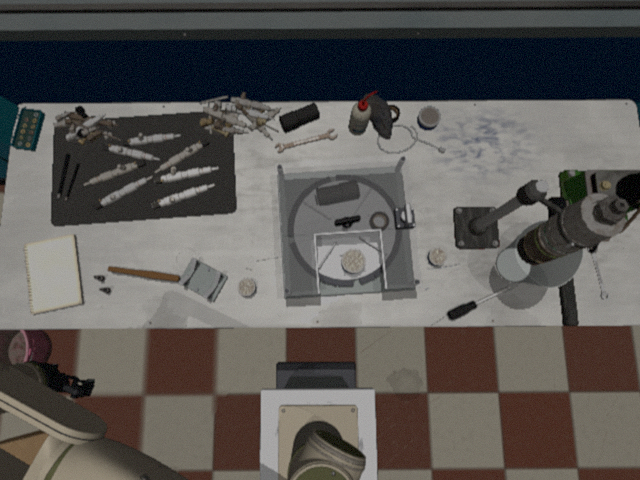

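The top view shows the carousel around (345,228), with the sleeve at the back (338,192), the tin at the front (352,262) and the tape on the right (379,219). The cradle is at (204,278). I'll zoom in for detail.

```bash
python3 - <<'E'
import cv2, numpy as np
v=np.load("/tmp/top0.npz")["frame"]
c=v[140:310,260:430]; c=cv2.convertScaleAbs(cv2.resize(c,None,fx=3.5,fy=3.5,interpolation=cv2.INTER_CUBIC),alpha=1.6)
cv2.imwrite("pics/topz.png",c)
v=np.load("/tmp/side0.npz")["frame"]
c=v[180:360,220:440]; c=cv2.resize(c,None,fx=3.3,fy=3.3,interpolation=cv2.INTER_CUBIC);cv2.imwrite("pics/sidez.png",c)
E
```

```text
(no output)
```

View pics/topz.png

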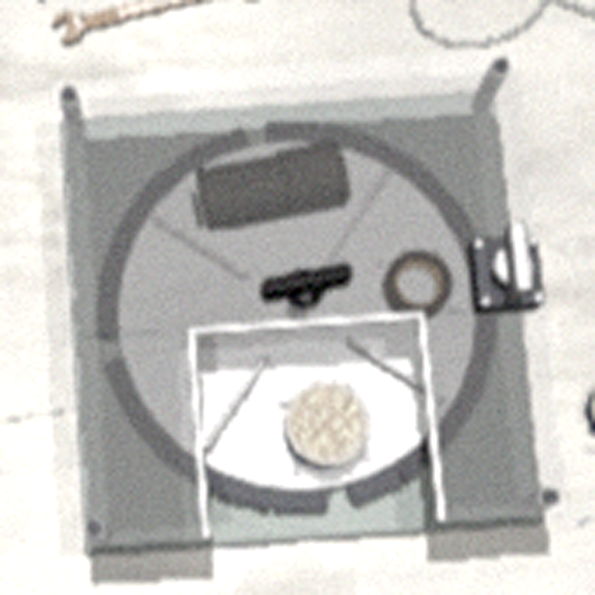

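View pics/sidez.png

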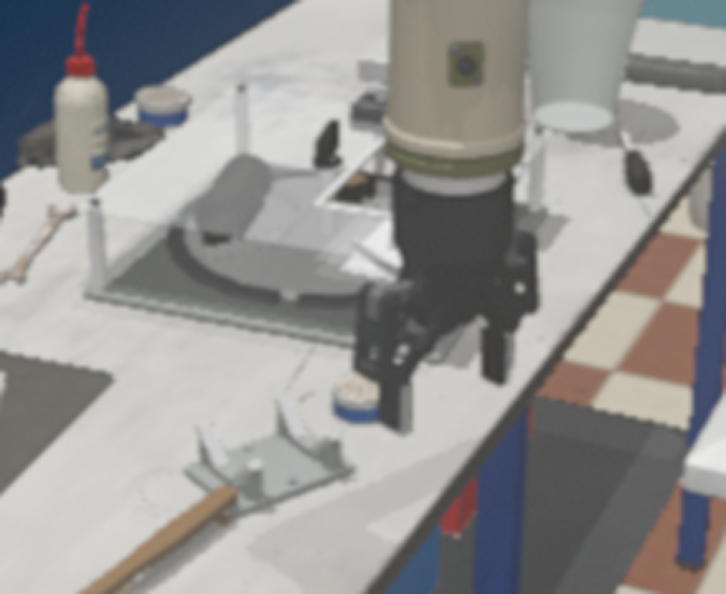

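The zoomed top view shows the knob bar from about (262,292) to (350,272) in zoom pixels. The lock wing runs from (515,228) to (522,290), and the opening's rim corners are at (190,330) and (425,318). I'll measure these next.

```bash
cat > h.py <<'E'
import numpy as np, cv2
from bench import sensors, viewer
def load(f): return dict(np.load(f))
def snap(n,f=None):
    v=viewer.snapshot(n)
    if f: np.savez(f,**v)
    return v
def onplane(v,uv,z):
    uv=np.atleast_2d(np.array(uv,float)); R=v["view"][:3,:3]; t=v["view"][:3,3]
    d=np.c_[(uv[:,0]-v["cx"])/v["fx"],(uv[:,1]-v["cy"])/v["fy"],np.ones(len(uv))]@R
    C=-R.T@t; s=(z-C[2])/d[:,2]; return C+s[:,None]*d
def cloud(v):
    h,w=v["z_map"].shape; u,vv=np.meshgrid(np.arange(w),np.arange(h)); Z=v["z_map"]
    P=np.stack([(u-v["cx"])/v["fx"]*Z,(vv-v["cy"])/v["fy"]*Z,Z],-1)
    W=(P-v["view"][:3,3])@v["view"][:3,:3]; W[Z==0]=np.nan; return W
def proj(v,P):
    p=np.atleast_2d(P)@v["view"][:3,:3].T+v["view"][:3,3]; return np.c_[p[:,0]/p[:,2]*v["fx"]+v["cx"],p[:,1]/p[:,2]*v["fy"]+v["cy"]]
E
python3 - <<'E'
from h import *
v=load("/tmp/top0.npz"); W=cloud(v)
c=lambda x,y:(260+x/3.5-.36,140+y/3.5-.36)
for n,p,z in [("rimL",(190,330),101),("rimR",(425,318),101),("rimFL",(207,533),101),("rimFR",(440,520),101),
 ("knobL",(262,292),142),("knobR",(350,272),142),("wingB",(515,225),168),("wingF",(524,292),168),
 ("covFL",(92,552),101),("covFR",(548,522),101),("tin",(326,424),62),("tape",(417,283),47),
 ("slv1",(197,195),84),("slv2",(346,168),84)]:
    print(n,onplane(v,c(*p),z)[0].round(0))
Z=W[...,2]
np.set_printoptions(linewidth=250)
sub=Z[195:235:2,325:415:2]; print(np.nan_to_num(sub,nan=-1).round(0).astype(int))
m=(Z>120)&(Z<150)&(np.abs(W[...,0]-560)<150)&(np.abs(W[...,1]+30)<90)
print(m.sum(), np.nanmedian(Z[m]))
if m.sum():
    r=cv2.minAreaRect(W[...,:2][m].astype(np.float32)); print(r, W[m].mean(0))
m=(Z>150)&(Z<180)&(np.abs(W[...,0]-560)<150)&(np.abs(W[...,1]+190)<60)
if m.sum(): print(m.sum(),cv2.minAreaRect(W[...,:2][m].astype(np.float32)), W[m].mean(0))
E
```

```text
rimL [571.   6. 101.]
rimR [ 580. -179.  101.]
rimFL [412.  -6. 101.]
rimFR [ 421. -185.  101.]
knobL [591. -49. 142.]
knobR [ 607. -116.  142.]
wingB [ 636. -238.  168.]
wingF [ 584. -243.  168.]
covFL [398.  82. 101.]
covFR [ 418. -268.  101.]
tin [ 502. -103.   62.]
tape [ 621. -182.   47.]
slv1 [687.  -0.  84.]
slv2 [ 709. -122.   84.]
[[101 100  99  98 102  99 101 101 101 101 102  97  98 105  99 103 102 101 102  98 103 100 102 105 100 101 101 101  97 102 101 102  98 101 100 103  96 104 103 101  97 100  98 101  -1]
 [105  98 102 101 101 105 104 101 103 100 101 101 100 101  99 100  95 102 104 102 103 100 100 101 100  96 106 100  97  97 102 100 104 101 102 100 100 102 104  99  98 102  98 103   2]
 [103 101 101 101 101 103 101  99  99 100 101  97 100 105  95  97 100 103 103  99  99 103 103 105 101 102 100  98  98 102 102  98 101 100 101 100 101 102 103 101 102 102 102 104   2]
 [101 101  99 104 103  98  97  99  -1 102  99  99 100 103  97  99 101  99 100 102 101  99 103  99  99 100 102 101  95 105 100 101  95  99 105  97 102 100 103 101  97  99 101 104   2]
 [102 100 100  98 101 103 
[... 2519 characters left out ...]
104 104 102 103]
 [102  99 104 100 103 103 101 101 100  95 101  99  99 105 103 101 100 101 102 102  99  99 101 100  99 102  99 102 101 101 104  99 101 100 100  97  99  99 103 104 100  97 102  99 102]
 [102 102 101 101 102 104 102 103 105 101 100 100 101  98  95  -1  23  27  30  26  26  26  29  26  28  28  25  96 100 100 104 104 100 101 101  99 100  99  99 102  99 100 101  99 102]]
169 140.70573059493077
((601.1911010742188, -83.38766479492188), (14.812920570373535, 69.87449645996094), 11.724220275878906) [599.41909544 -82.91337059 138.49056046]
123 ((610.1348876953125, -241.364501953125), (50.779266357421875, 14.172801971435547), 4.426524639129639) [ 609.63815109 -240.30562756  164.23474834]
```

```bash
python3 - <<'E'
from h import *
v=load("/tmp/top0.npz"); W=cloud(v); Z=W[...,2]
# tall things
for y0 in range(600,-700,-50):
    for x0 in range(300,900,50):
        m=(W[...,0]>=x0)&(W[...,0]<x0+50)&(W[...,1]<=y0)&(W[...,1]>y0-50)
        z=np.nanpercentile(Z[m],97) if m.sum()>20 else -1
        print(int(z),end=" ")
    print("  y",y0)
# frame yaw from cover top edges: points at z~101
m=(np.abs(Z-101)<8)&(W[...,0]>380)&(W[...,0]<830)&(W[...,1]<150)&(W[...,1]>-330)
mm=cv2.morphologyEx(m.astype(np.uint8),cv2.MORPH_OPEN,np.ones((3,3)))
P=W[...,:2]
cs=max(cv2.findContours(mm,cv2.RETR_EXTERNAL,cv2.CHAIN_APPROX_NONE)[0],key=cv2.contourArea)[:,0]
print(cv2.minAreaRect(cs.astype(np.float32)))
q=onplane(v,cs,101)[:,:2].astype(np.float32); print(cv2.minAreaRect(q))
c=W[170:320,170:250]
m=(W[...,1]>180)&(W[...,1]<370)&(W[...,0]>380)&(W[...,0]<560)
b=np.nan_to_num(Z[m])
i=v["frame"][250:310,90:240]; i=cv2.convertScaleAbs(cv2.resize(i,None,fx=5,fy=5,interpolation=cv2.INTER_CUBIC),alpha=1.5); cv2.imwrite("pics/crad.png",i)
zz=np.clip(np.nan_to_num(Z[250:310,90:240])*4,0,255).astype(np.uint8); cv2.imwrite("pics/cradz.png",cv2.resize(zz,None,fx=5,fy=5,interpolation=0))
E
```

```text
3 4 3 28 4 3 5 41 30 46 46 30   y 600
3 4 4 28 4 3 5 6 27 24 28 46   y 550
4 4 5 28 4 4 5 27 19 27 23 28   y 500
4 4 3 27 4 3 4 45 27 40 28 22   y 450
4 3 43 34 42 4 4 7 29 29 47 31   y 400
4 4 44 15 42 4 4 7 24 25 6 49   y 350
3 4 21 43 4 3 3 7 7 8 6 32   y 300
3 4 28 24 4 4 4 5 5 4 4 3   y 250
4 4 28 24 3 4 3 3 4 3 3 4   y 200
4 4 4 4 80 101 103 103 103 106 3 14   y 150
4 4 105 104 105 104 104 104 104 104 4 9   y 100
4 3 104 105 105 105 104 104 105 104 4 8   y 50
4 4 102 101 42 103 104 105 104 104 3 7   y 0
4 5 31 64 65 144 143 104 104 105 4 6   y -50
3 4 29 64 64 104 141 104 105 104 3 4   y -100
3 4 103 104 103 104 104 104 104 105 4 50   y -150
4 4 103 104 105 166 169 104 104 106 97 52   y -200
4 4 105 104 105 121 127 104 103 105 9 8   y -250
4 4 4 24 28 4 4 4 4 4 4 12   y -300
28 30 4 24 29 4 4 4 5 4 17 18   y -350
5 31 4 4 15 19 18 19 4 4 4 4   y -400
5 22 5 204 204 387 395 17 4 5 4 4   y -450
4 5 203 355 417 414 18 19 4 4 4 4   y -500
4 5 188 417 462 460 4 4 4 4 4 4   y -550
4 4 188 182 458 -1 5 4 4 4 4 3   y -600
48 49 47 197 266 -1 44 52 -1 4 4 5   y -650
((347.3241271972656, 224.84182739257812), (133.86692810058594, 140.6500244140625), 85.96228790283203)
((601.1046142578125, -83.34378051757812), (379.0817565917969, 379.2361755371094), 3.671032428741455)
```

View pics/crad.png

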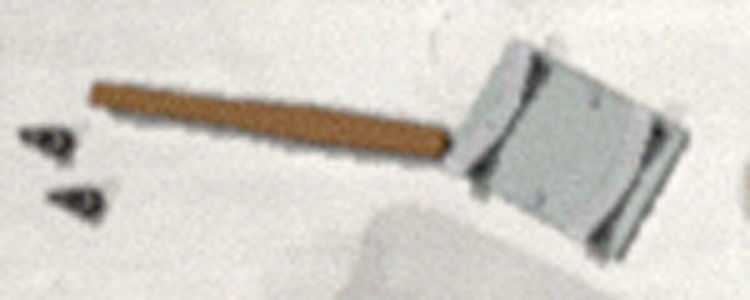

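View pics/cradz.png

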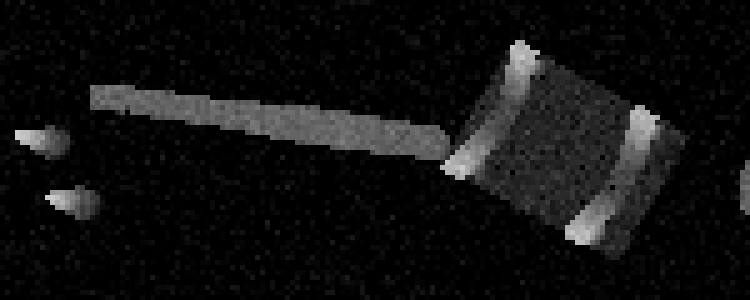

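The cradle's four saddle tops show up in depth at zoom pixels (522,50), (463,168), (642,115) and (583,233). Its V runs down-right in the image. Now for its pose.

```bash
python3 - <<'E'
from h import *
v=load("/tmp/top0.npz"); W=cloud(v); Z=W[...,2]
m=np.zeros(Z.shape,np.uint8); m[250:310,178:240]=(Z[250:310,178:240]>34)
n,l,s,c=cv2.connectedComponentsWithStats(m)
T=[]
for i in range(1,n):
    if s[i,4]>5: p=W[l==i]; print(s[i,4],p.mean(0).round(1),p[:,2].max().round(0)); T.append(p.mean(0))
T=np.array(T);print("mean",T.mean(0))
# all cradle points above 6mm, to the right of brush
m=np.zeros(Z.shape,np.uint8); m[250:310,180:240]=(Z[250:310,180:240]>6)
# colour: exclude brown brush
hsv=cv2.cvtColor(v["frame"],cv2.COLOR_BGR2HSV); m[(hsv[...,1]>90)]=0
m=cv2.morphologyEx(m,cv2.MORPH_OPEN,np.ones((5,5)))
p=W[m>0]; p=p[p[:,2]<16]; print("base rect",cv2.minAreaRect(p[:,:2].astype(np.float32)))
vs=load("/tmp/side0.npz"); Ws=cloud(vs); 
m=(Ws[...,2]>34)&(Ws[...,2]<60)&(abs(Ws[...,0]-T[:,0].mean())<75)&(abs(Ws[...,1]-T[:,1].mean())<75)
n,l,s,c=cv2.connectedComponentsWithStats(m.astype(np.uint8))
for i in range(1,n):
    if s[i,4]>5: p=Ws[l==i]; print("side",s[i,4],p.mean(0).round(1),p[:,2].max().round(0))
m=(Z>130)&(Z<150)&(np.abs(W[...,0]-600)<60)&(np.abs(W[...,1]+83)<60)
P=W[m]; P=P[P[:,2]>134]; q=P[:,:2]; 
u,sv,vt=np.linalg.svd(q-q.mean(0)); print("knob",q.mean(0),np.degrees(np.arctan2(vt[0,0],-vt[0,1])))
E
```

```text
32 [505.8 349.2  42.2] 50.0
35 [467.2 279.7  41. ] 48.0
32 [446.5 381.2  41.6] 51.0
34 [409.1 310.6  41.5] 49.0
mean [457.18463253 330.15808838  41.58439617]
base rect ((457.22796630859375, 330.974365234375), (119.08145904541016, 82.89700317382812), 61.62205505371094)
side 29 [469.1 283.4  40.6] 47.0
side 30 [506.8 354.3  40.5] 48.0
side 23 [408.2 317.8  41. ] 47.0
side 26 [446.2 387.7  40.5] 46.0
knob [600.52741726 -83.16113413] 11.547874611857656
```

```bash
python3 -m pendant '[21,-35,0,-0.056,40,21,-35,0,-0.056,40,21,-35,0,-0.056,40,21,-35,0,-0.056,40,21,-35,0,-0.056,40,21,-35,0,-0.056,40,21,-35,0,-0.056,40,21,-35,0,-0.056,40,21,-35,0,-0.056,40]' 40; python3 -c "
from bench import sensors;print(sensors.sense())"
```

```text
time: 0.85
tool_pos: [398.5, 238.6, 223.5]
tcp_rot: [-179.4, -0.2, 129.7]
ft_force: [0.7, -0.2, 1.0]
finger_gap: 40.0
{'time': 0.85, 'joint_pos': array([ 2.45438775e+01, -1.31940283e+01,  1.06054322e+02,  5.26179705e-02,
        8.77259158e+01, -1.51801931e+01]), 'qd': array([-61.69996872,  -4.09310765,   3.81517647,  -0.34446543,
         0.14349516, -21.26009429]), 'joint_efforts': array([ 7.30101407e+00, -3.88553917e+01, -4.91177130e+01,  1.47705391e-02,
        5.77804986e-01,  8.08754694e-01]), 'tool_pos': array([398.53670645, 238.64615353, 223.53763251]), 'tcp_rot': array([-179.44800263,   -0.20421905,  129.72072997]), 'ft_force': array([ 0.74847608, -0.20757766,  1.00028133]), 'wrist_torque': array([ 0.0730706 ,  0.02231564, -0.00739404]), 'finger_gap': 39.966082381698556}
```

```bash
python3 -m pendant '[23,-36,0,-0.055,40,23,-36,0,-0.055,40,23,-36,0,-0.055,40,23,-36,0,-0.055,40,23,-36,0,-0.055,40,23,-36,0,-0.055,40,23,-36,0,-0.055,40,23,-36,0,-0.055,40,10,-17,0,-0.03,40,0,0,0,0,40,0,0,0,0,40]'
```

```text
time: 1.77
tool_pos: [585.2, -71.6, 218.6]
tcp_rot: [-179.2, -0.2, 100.7]
ft_force: [0.4, -0.1, 0.0]
finger_gap: 40.1
```

```bash
python3 -m pendant '[15,-11,0,0.016,40,3,-2,-20,0,40,0,0,-20,0,40,0,0,-20,0,40,0,0,-15,0,40,0,0,0,0,40,0,0,0,0,40]'; python3 - <<'E'
from h import *
v=snap("top"); i=v["frame"][140:310,260:430]; cv2.imwrite("pics/t1.png",cv2.convertScaleAbs(cv2.resize(i,None,fx=3.5,fy=3.5,interpolation=cv2.INTER_CUBIC),alpha=1.6))
v=snap("side"); i=v["frame"][180:360,220:440]; cv2.imwrite("pics/s1.png",cv2.resize(i,None,fx=3.3,fy=3.3,interpolation=cv2.INTER_CUBIC))
E
```

```text
time: 2.35
tool_pos: [600.6, -77.2, 140.8]
tcp_rot: [-179.1, -0.4, 102.2]
ft_force: [-0.6, 1.3, -0.3]
finger_gap: 39.9
```

View pics/s1.png

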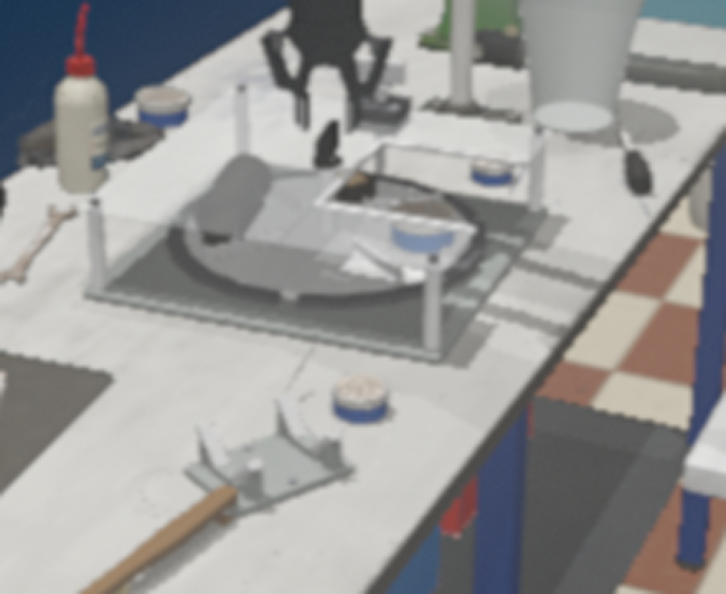

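View pics/t1.png

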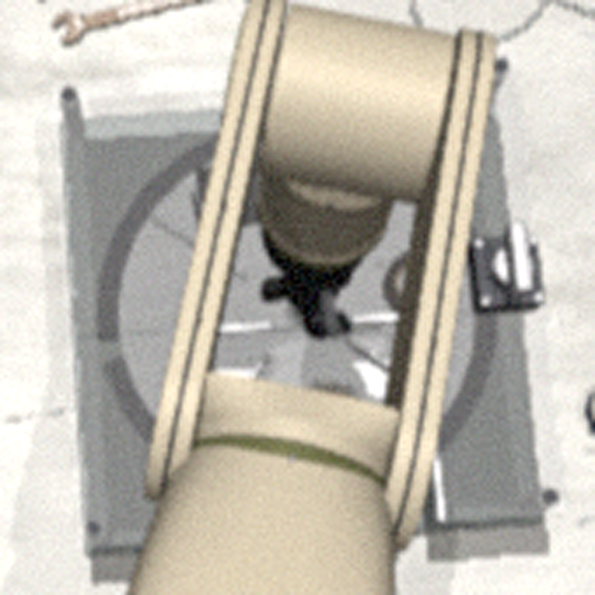

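The side view shows the fingertips at (305,120) and (350,125), straddling just above the knob at (327,145). The hand still needs about -6 mm in y. I'll correct that, descend and close.

```bash
python3 -m pendant '[0,-6,0,-0.01,40,0,0,-14,0,40,0,0,-14,0,40,0,0,0,0,40,0,0,0,0,10,0,0,0,0,10,0,0,0,0,10,0,0,0,0,10]' 60;
```

```text
time: 3.12
tool_pos: [603.7, -84.2, 115.5]
tcp_rot: [-179.6, -0.2, 101.6]
ft_force: [-1.4, 0.2, -2.0]
finger_gap: 13.0
```

```bash
python3 -m pendant '[0,0,0,0.05,10,0,0,0,0.1,10,0,0,0,0.1,10,0,0,0,0.1,10,0,0,0,0.1,10,0,0,0,0.1,10,0,0,0,0.1,10,0,0,0,0.05,10,0,0,0,0,10]'
```

```text
time: 3.87
tool_pos: [604.9, -83.5, 115.5]
tcp_rot: [-179.7, -0.2, 143.6]
ft_force: [-0.0, -0.4, -0.9]
finger_gap: 13.0
```

```bash
python3 -m pendant '[-0.5,0,0,0.08,10,-0.5,0,0,0.11,10,0,0,0,0.11,10,0,0,0,0.11,10,0,0,0,0.11,10,0,0,0,0.11,10,0,0,0,0.11,10,0,0,0,0.11,10,0,0,0,0.11,10,0,0,0,0.11,10,0,0,0,0.11,10,0,0,0,0.06,10]'; python3 -m pendant '[0,0,0,0,10]'; python3 -c "
from bench import sensors;print(sensors.sense()['joint_pos'])"
```

```text
time: 4.87
tool_pos: [605.0, -81.3, 115.5]
tcp_rot: [-180.0, -0.1, -143.5]
ft_force: [0.6, 0.4, -1.3]
finger_gap: 13.1
time: 4.95
tool_pos: [605.0, -81.3, 115.5]
tcp_rot: [-179.9, -0.1, -143.5]
ft_force: [1.8, 0.2, -2.6]
finger_gap: 13.0
[-1.23901537e+01  1.37262706e+01  9.05723148e+01 -1.34536377e-01
  7.57366125e+01 -1.38900007e+02]
```

```bash
python3 -m pendant '[0,0,0,0,40,0,0,0,0,40,0,0,0,0,40,0,0,25,0,40,0,0,25,-0.05,40,0,0,0,-0.12,40,0,0,0,-0.12,40,0,0,0,-0.12,40,0,0,0,-0.12,40,0,0,0,-0.12,40,0,0,0,-0.12,40,0,0,0,-0.12,40]'; python3 -m pendant '[0,0,0,-0.12,40,0,0,0,-0.12,40,0,0,0,-0.12,40,0,0,0,-0.12,40,0,0,0,-0.12,40,0,0,0,-0.12,40,0,0,0,-0.12,40,0,0,0,-0.12,40,0,0,0,-0.12,40,0,0,0,-0.12,40,0,0,0,-0.12,40,0,0,0,-0.12,40]'
```

```text
time: 5.95
tool_pos: [605.3, -82.3, 171.1]
tcp_rot: [180.0, 0.1, 162.7]
ft_force: [-0.3, -0.3, 0.8]
finger_gap: 40.2
time: 6.95
tool_pos: [606.3, -83.6, 174.8]
tcp_rot: [179.8, 0.2, 76.8]
ft_force: [-0.8, 0.9, -0.5]
finger_gap: 39.8
```

```bash
python3 -m pendant '[-1,0,0,-0.12,40,-1,0,0,-0.12,40,0,0,0,-0.12,40,0,0,0,-0.12,40,0,0,0,-0.12,40,0,0,0,-0.06,40,0,0,0,0,40,0,0,0,0,40]'; python3 - <<'E'
from h import *
v=snap("top"); i=v["frame"][140:310,260:430]; cv2.imwrite("pics/t2.png",cv2.convertScaleAbs(cv2.resize(i,None,fx=3.5,fy=3.5,interpolation=cv2.INTER_CUBIC),alpha=1.6))
v=snap("side"); i=v["frame"][180:360,220:440]; cv2.imwrite("pics/s2.png",cv2.resize(i,None,fx=3.3,fy=3.3,interpolation=cv2.INTER_CUBIC))
E
```

```text
time: 7.62
tool_pos: [604.8, -84.4, 177.0]
tcp_rot: [179.7, 0.2, 36.8]
ft_force: [0.1, -0.2, 0.9]
finger_gap: 40.1
```

View pics/s2.png

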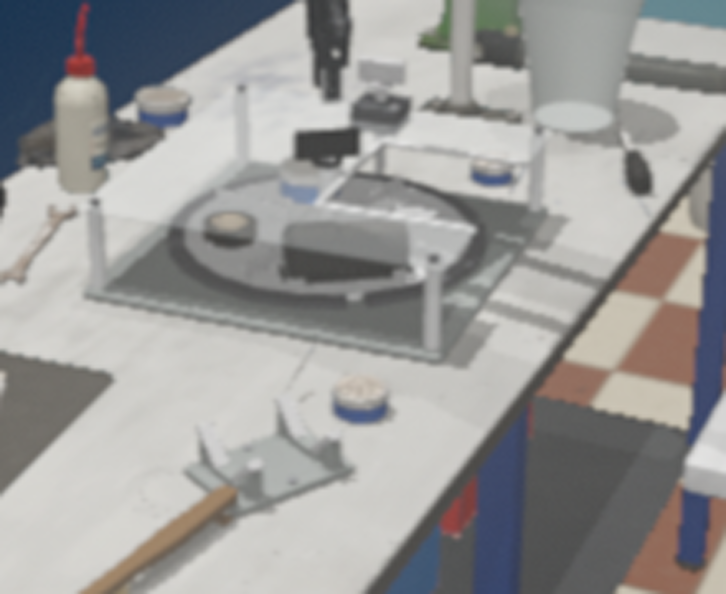

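View pics/t2.png

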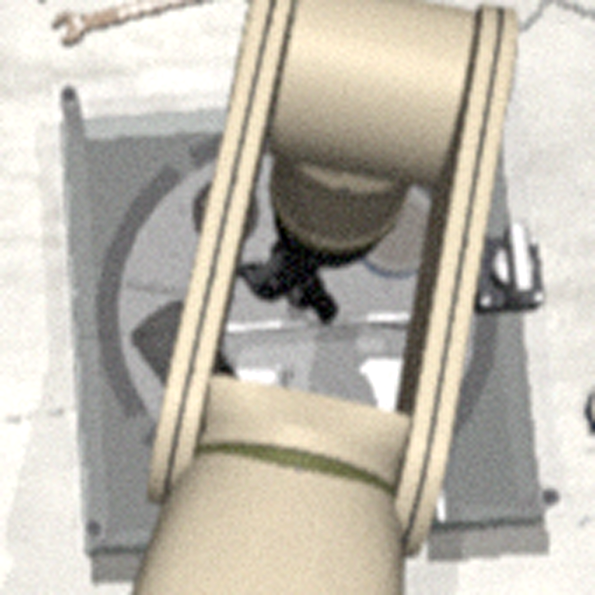

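The carousel has turned about 115°, with the sleeve now at front-left (185,340) in the top zoom and the tin back-right. I'll regrip the knob.

```bash
python3 -m pendant '[-1,2,-20,0,40,0,0,-20,0,40,0,0,-20,0,40,0,0,-2,0,40,0,0,0,0,10,0,0,0,0,10,0,0,0,0,10,0,0,0,0,10]' 60
```

```text
time: 8.38
tool_pos: [604.3, -82.0, 116.2]
tcp_rot: [179.6, 0.1, 37.3]
ft_force: [4.2, -2.9, -11.9]
finger_gap: 13.0
```

```bash
python3 -m pendant '[0,0,0,0.05,10,0,0,0,0.1,10,0,0,0,0.1,10,0,0,0,0.1,10,0,0,0,0.1,10,0,0,0,0.1,10,0,0,0,0.1,10,0,0,0,0.1,10,0,0,0,0.1,10,0,0,0,0.05,10,0,0,0,0,10,0,0,0,0,10]'
```

```text
time: 9.38
tool_pos: [603.6, -81.5, 116.2]
tcp_rot: [179.8, 0.0, 91.4]
ft_force: [0.1, 0.6, -6.6]
finger_gap: 12.8
```

```bash
python3 -m pendant '[0,0,0,0.04,10,0,0,0,0,10,0,0,0,0,10]';python3 -m pendant '[0,0,0,0,40,0,0,0,0,40,0,0,0,0,40,0,0,25,0,40,0,0,30,0,40,0,-30,30,0,40,0,-40,0,0,40,0,-40,0,0,40,0,-35,0,0,40,0,0,0,0,40]'; python3 - <<'E'
from h import *
v=snap("top","/tmp/t3.npz"); i=v["frame"][140:310,260:430]; cv2.imwrite("pics/t3.png",cv2.convertScaleAbs(cv2.resize(i,None,fx=3.5,fy=3.5,interpolation=cv2.INTER_CUBIC),alpha=1.6))
v=snap("side","/tmp/s3.npz"); i=v["frame"][180:360,220:440]; cv2.imwrite("pics/s3.png",cv2.resize(i,None,fx=3.3,fy=3.3,interpolation=cv2.INTER_CUBIC))
E
```

```text
time: 9.63
tool_pos: [603.6, -81.5, 116.2]
tcp_rot: [179.8, 0.0, 93.4]
ft_force: [0.8, 1.0, -7.1]
finger_gap: 12.6
time: 10.47
tool_pos: [607.7, -231.7, 216.5]
tcp_rot: [178.9, 0.6, 93.2]
ft_force: [0.5, -0.2, -1.2]
finger_gap: 39.8
```

View pics/s3.png

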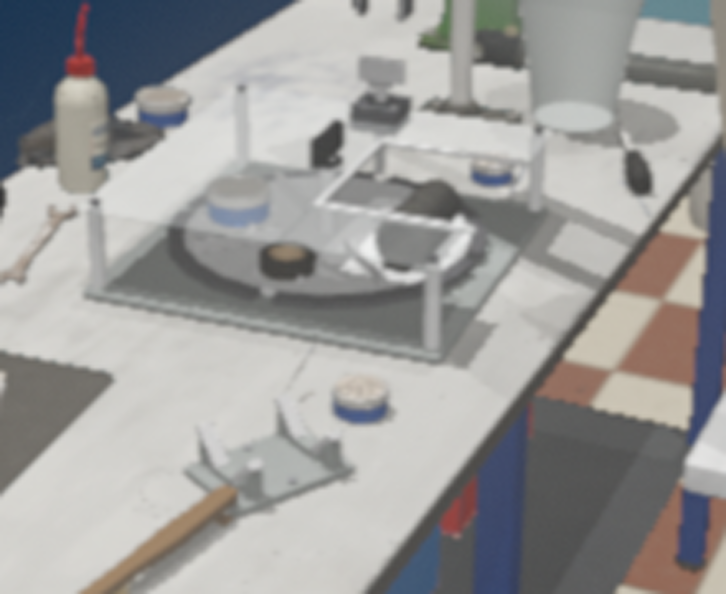

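View pics/t3.png

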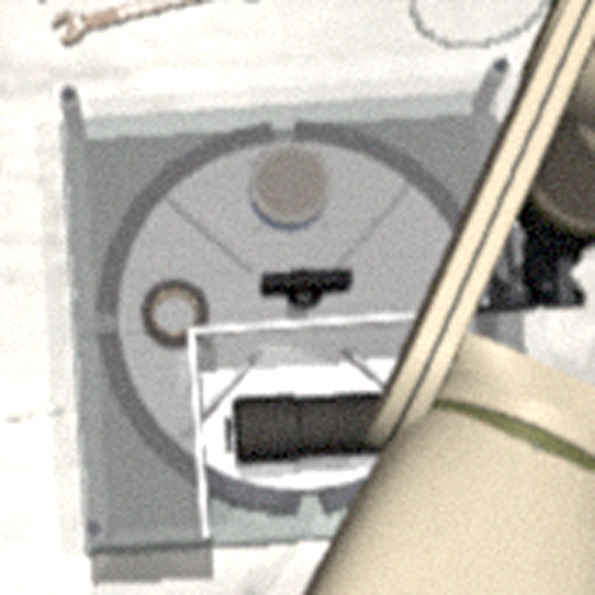

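```bash
python3 - <<'E'
from h import *
v=load("/tmp/t3.npz"); W=cloud(v); Z=W[...,2]
c=lambda x,y:(260+x/3.5-.36,140+y/3.5-.36)
for z in (25,):
    a=onplane(v,c(284,130),z)[0];b=onplane(v,c(312,503),z)[0]; d=a-b;print(a,b,(a+b)/2,np.degrees(np.arctan2(d[1],d[0])))
    l=onplane(v,c(108,323),z)[0]; print("left notch",l, np.degrees(np.arctan2(l[1]+83.3,l[0]-601.5))-90)
t=onplane(v,c(289,184),62)[0];print("tin",t,np.degrees(np.arctan2(t[1]+83.3,t[0]-601.5)))
t=onplane(v,c(175,312),47)[0];print("tape",t,np.degrees(np.arctan2(t[1]+83.3,t[0]-601.5))-90)
m=(Z>134)&(Z<150)&(np.abs(W[...,0]-600)<40)&(np.abs(W[...,1]+83)<50)
q=W[m][:,:2]; print("knob",m.sum(),q.mean(0),cv2.minAreaRect(q.astype(np.float32)))
u,sv,vt=np.linalg.svd(q-q.mean(0)); print(np.degrees(np.arctan2(vt[0,0],-vt[0,1])))
# sleeve long edges
m=(Z>70)&(Z<92)&(W[...,0]>470)&(W[...,0]<540)&(W[...,1]<-20)&(W[...,1]>-110)
q=W[m]; print("sleeve top pts",m.sum(),q.mean(0))
for lo in range(-100,-20,20):
    s=q[(q[:,1]>lo)&(q[:,1]<lo+20)]; print(lo,s[:,0].min().round(1),s[:,0].max().round(1),s[:,0].mean().round(1))
u,sv,vt=np.linalg.svd(q[:,:2]-q[:,:2].mean(0)); print(np.degrees(np.arctan2(vt[0,0],-vt[0,1])))
E
```

```text
[762.41152331 -76.24912314  25.        ] [441.84001989 -93.29572768  25.        ] [602.1257716  -84.77242541  25.        ] 3.0438746283517637
left notch [593.83996081  74.2841082   25.        ] 2.7829121504006906
tin [702.45085156 -76.88414644  62.        ] 3.636498261048148
tape [597.92292633  18.04168367  47.        ] 2.0215390644413276
knob 138 [600.64319438 -83.81153952] ((601.186767578125, -83.90308380126953), (15.484001159667969, 67.64450073242188), 2.177344799041748)
3.3166697819506217
sleeve top pts 466 [497.27414887 -68.16506749  79.18526115]
-100 477.2 522.3 499.2
-80 474.5 522.3 496.8
-60 471.7 519.6 496.2
-40 474.2 519.9 496.5
-177.2003172000119
```

The sleeve now lies in the opening at (235–380, 430) zoom. Notches, tin and knob put the carousel yaw at about 3.0–3.6° against 3.7° for the frame, within the 2° capture range. Next, the stud.

```bash
python3 -m pendant '[1,-3,0,0.12,40,1,-3,0,0.12,40,1,-3,0,0.12,40,0,0,0,0.12,40,0,0,0,0.12,40,0,0,0,0.12,40,0,0,0,0.12,40,0,0,0,0.12,40,0,0,0,0.12,40,0,0,0,0.12,40,0,0,0,0.12,40,0,0,0,0.12,40]'; python3 -m pendant '[0,0,0,0.08,40,0,0,0,0,40,0,0,0,0,40]'
```

```text
time: 11.57
tool_pos: [614.9, -217.8, 219.3]
tcp_rot: [178.5, 0.4, 178.9]
ft_force: [0.2, 0.5, -0.6]
finger_gap: 40.1
time: 11.82
tool_pos: [615.9, -212.7, 219.9]
tcp_rot: [178.5, 0.4, -175.8]
ft_force: [-0.7, 0.4, 1.1]
finger_gap: 39.9
```

```bash
python3 -m pendant '[-2,-14,0,-0.01,40,-3,-14,0,0,40,0,-2,0,0,40,0,0,-20,0,40,0,0,-15,0,40,0,0,0,0,40,0,0,0,0,40]'
```

```text
time: 12.4
tool_pos: [610.8, -246.3, 186.0]
tcp_rot: [178.6, 0.6, -177.1]
ft_force: [0.5, -0.5, 0.7]
finger_gap: 40.0
```

```bash
python3 -m pendant '[0,4,0,0.014,40,0,0,-14,0,40,0,0,-12,0,40,0,0,0,0,40,0,0,0,0,40]'; python3 - <<'E'
from h import *
v=snap("side","/tmp/s4.npz"); i=v["frame"][160:260,290:400]; cv2.imwrite("pics/s4.png",cv2.resize(i,None,fx=5,fy=5,interpolation=cv2.INTER_CUBIC))
E
```

```text
time: 12.82
tool_pos: [611.6, -242.8, 160.2]
tcp_rot: [178.6, 0.7, -176.3]
ft_force: [0.4, -0.1, 0.1]
finger_gap: 40.0
```

View pics/s4.png

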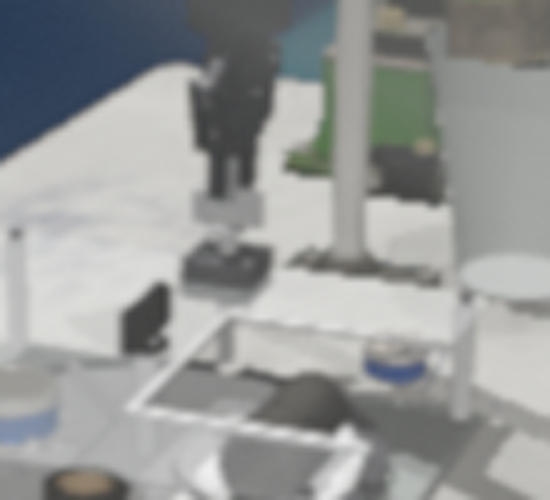

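The fingers at (230,170) sit above the wing at (228,208), centred along its length. I'll lower and grip.

```bash
python3 -m pendant '[0,0,-13,0,40,0,0,0,0,40,0,0,0,0,8,0,0,0,0,8,0,0,0,0,8,0,0,0,0,8,0,0,0,0,8]' 100
```

```text
time: 13.45
tool_pos: [611.6, -241.7, 146.5]
tcp_rot: [178.6, 0.7, -176.3]
ft_force: [-0.9, 0.6, -2.2]
finger_gap: 11.0
```

```bash
python3 -m pendant '[0,0,-4,0,8,0,0,-4,0,8,0,0,-4,0,8,0,0,-2,0,8]'
```

```text
time: 13.78
tool_pos: [611.7, -241.7, 134.6]
tcp_rot: [178.6, 0.7, -176.3]
ft_force: [-3.8, 3.8, 7.3]
finger_gap: 11.1
```

```bash
python3 -m pendant '[0,0,-2,0,8,0,0,-1,0,8]'
```

```text
time: 13.95
tool_pos: [611.7, -241.8, 132.8]
tcp_rot: [178.6, 0.8, -176.3]
ft_force: [-4.4, 3.6, 7.8]
finger_gap: 10.9
```

Down 13.7 mm. Now I'll turn clockwise with a slight downward bias.

```bash
python3 -m pendant '[0,0,-0.5,-0.06,8,0,0,-0.5,-0.1,8,0,0,-0.5,-0.1,8,0,0,-0.5,-0.1,8,0,0,-0.5,-0.1,8]'
```

```text
time: 14.37
tool_pos: [611.7, -240.8, 134.0]
tcp_rot: [178.6, 0.8, 156.6]
ft_force: [-4.2, 4.2, 7.4]
finger_gap: 11.3
```

```bash
python3 -m pendant '[0,0,-2,-0.1,8,0,0,-1.5,-0.1,8,0,0,-1,-0.1,8,0,0,-1,-0.1,8,0,0,-1,-0.1,8]'
```

```text
time: 14.78
tool_pos: [612.1, -239.8, 132.4]
tcp_rot: [178.5, 0.8, 126.5]
ft_force: [-3.1, 4.7, 8.0]
finger_gap: 11.0
```

```bash
python3 -m pendant '[0,-0.5,-1,-0.1,8,0,-0.5,-1,-0.1,8,0,-0.5,-1,-0.1,8,0,0,-1,-0.1,8,0,0,-1,-0.1,8,0,0,-1,-0.09,8,0,0,-0.5,0,8]'
```

```text
time: 15.37
tool_pos: [613.2, -239.0, 132.7]
tcp_rot: [178.3, 0.8, 90.7]
ft_force: [-5.0, 2.6, 8.0]
finger_gap: 10.7
```

```bash
python3 -m pendant '[0,0,0,-0.03,8,0,0,3,0,8,0,0,2,0,8,0,0,0,0,8]'; python3 -m pendant '[0,0,0,0,40,0,0,0,0,40,0,0,0,0,40]'
```

```text
time: 15.7
tool_pos: [613.1, -239.0, 138.5]
tcp_rot: [178.3, 0.8, 88.8]
ft_force: [0.0, 1.2, 0.9]
finger_gap: 11.1
time: 15.95
tool_pos: [613.6, -239.5, 137.9]
tcp_rot: [178.2, 0.8, 88.8]
ft_force: [0.3, 0.7, 0.6]
finger_gap: 40.0
```

```bash
python3 -m pendant '[0,0,30,0,80,0,0,30,0,80,-26,34,0,0.03,80,-27,35,0,0.03,80,-27,35,0,0.03,80,-25,35,0,0,80,0,0,0,0,80,0,0,0,0,80]'; python3 - <<'E'
from h import *
v=load("/tmp/t3.npz")
c=lambda x,y:(260+x/3.5-.36,140+y/3.5-.36)
print("left end", onplane(v,[c(235,430),c(236,400),c(238,462)],56))
v=snap("top","/tmp/t5.npz"); i=v["frame"][140:310,260:430]; cv2.imwrite("pics/t5.png",cv2.convertScaleAbs(cv2.resize(i,None,fx=3.5,fy=3.5,interpolation=cv2.INTER_CUBIC),alpha=1.6))
v=snap("side","/tmp/s5.npz"); i=v["frame"][160:280,290:420]; cv2.imwrite("pics/s5.png",cv2.resize(i,None,fx=5,fy=5,interpolation=cv2.INTER_CUBIC))
E
```

```text
time: 16.62
tool_pos: [506.7, -102.0, 196.9]
tcp_rot: [178.2, 0.8, 94.0]
ft_force: [0.5, -0.5, 0.0]
finger_gap: 80.0
left end [[498.04199691 -29.85825875  56.        ]
 [522.56580239 -30.97420831  56.        ]
 [472.05980027 -31.94349986  56.        ]]
```

View pics/s5.png

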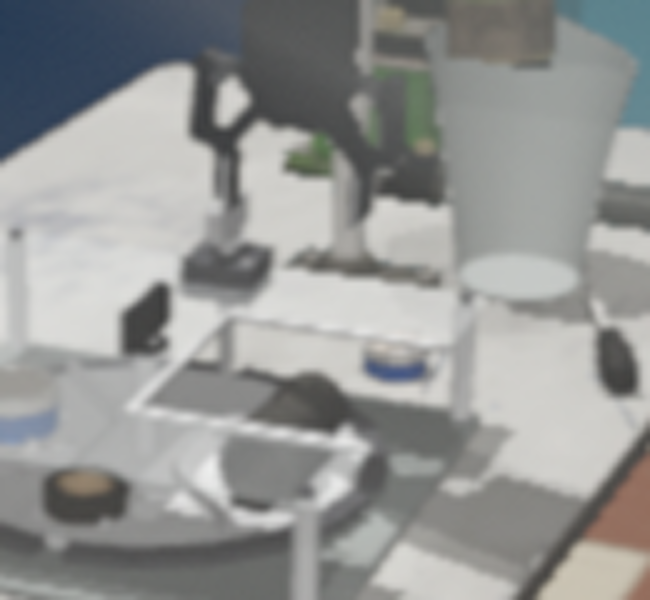

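View pics/t5.png

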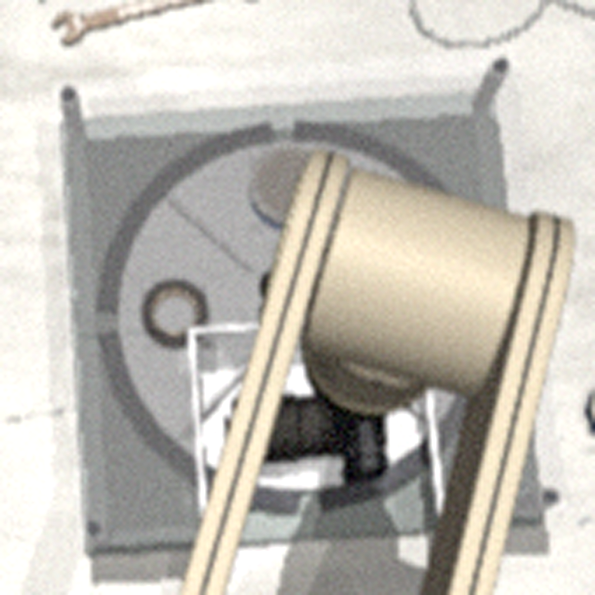

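```bash
python3 -m pendant '[-6,11,-10,0,85,0,0,-30,0,85,0,0,-30,0,85,0,0,0,0,85,0,0,0,0,85]'; python3 - <<'E'
from h import *
v=snap("side","/tmp/s6.npz"); i=v["frame"][160:280,290:420]; cv2.imwrite("pics/s6.png",cv2.resize(i,None,fx=5,fy=5,interpolation=cv2.INTER_CUBIC))
W=cloud(v);Z=W[...,2]
m=(Z>135)&(Z<180)&(abs(W[...,0]-611)<50)&(abs(W[...,1]+242)<50)
P=W[m];print(m.sum(),P.min(0),P.max(0),cv2.minAreaRect(P[:,:2].astype(np.float32)))
v=load("/tmp/s3.npz");W=cloud(v);Z=W[...,2]
m=(Z>135)&(Z<180)&(abs(W[...,0]-611)<50)&(abs(W[...,1]+242)<50)
P=W[m];print("before",m.sum(),P.min(0),P.max(0),cv2.minAreaRect(P[:,:2].astype(np.float32)))
E
```

```text
time: 17.13
tool_pos: [507.4, -97.0, 129.2]
tcp_rot: [177.7, 1.0, 93.6]
ft_force: [1.3, -1.0, 0.4]
finger_gap: 85.1
24 [ 600.63562255 -261.78314288  135.90557172] [ 618.74919976 -206.96085546  161.45611273] ((609.2217407226562, -234.8883514404297), (15.58183765411377, 56.11235809326172), 9.022631645202637)
before 125 [ 583.77464218 -253.84703118  136.39829663] [ 641.14483429 -217.29192947  172.41905148] ((610.8796997070312, -231.98753356933594), (54.09462356567383, 32.519500732421875), 14.552696228027344)
```

View pics/s6.png

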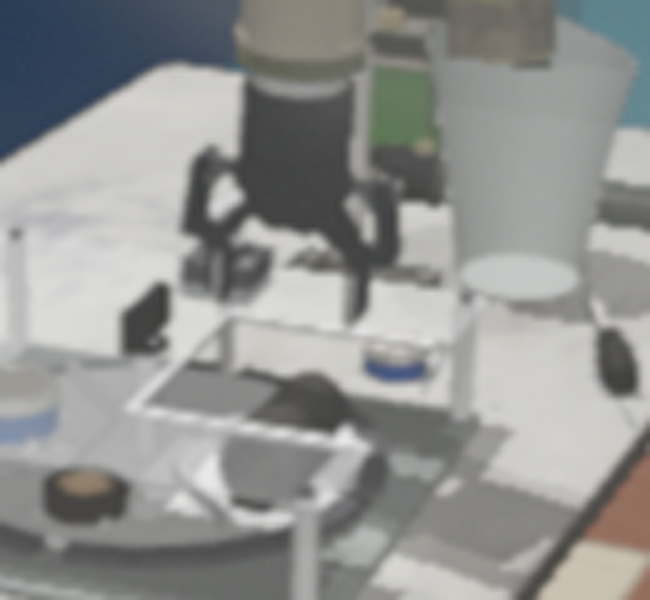

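The side view shows the stud's wing now lying along y and about 8 mm lower, with its top near z 161, so it is caught. I'll correct the xy offset.

```bash
python3 -m pendant '[-7,7,0,0,85,-2,2,0,0,85,0,0,0,0,85]'
```

```text
time: 17.43
tool_pos: [499.8, -88.9, 132.9]
tcp_rot: [177.6, 1.1, 93.5]
ft_force: [0.5, -0.1, 0.6]
finger_gap: 85.0
```

```bash
python3 -m pendant '[0,-1,-15,0,85,0,0,-15,0,85,0,0,0,0,85]'
```

```text
time: 17.68
tool_pos: [503.1, -90.5, 107.8]
tcp_rot: [177.1, 1.3, 93.5]
ft_force: [-0.5, 0.4, -0.9]
finger_gap: 85.2
```

```bash
python3 -m pendant '[-3,0,-10,0,85,-1,0,-12,0,85,-1,0,-12,0,85,-1,0,-5,0,85,0,0,0,0,85]'
```

```text
time: 18.1
tool_pos: [498.4, -90.8, 69.2]
tcp_rot: [176.8, 1.4, 93.5]
ft_force: [-0.6, -0.3, -0.3]
finger_gap: 85.2
```

```bash
python3 -m pendant '[1,0,-12,0,85,0,0,-12,0,85,0,0,-10,0,85,0,0,0,0,85,0,0,0,0,85]'; python3 - <<'E'
from h import *
v=snap("side","/tmp/s7.npz"); i=v["frame"][160:280,290:420]; cv2.imwrite("pics/s7.png",cv2.resize(i,None,fx=5,fy=5,interpolation=cv2.INTER_CUBIC))
v=snap("top","/tmp/t7.npz"); i=v["frame"][140:310,260:430]; cv2.imwrite("pics/t7.png",cv2.convertScaleAbs(cv2.resize(i,None,fx=3.5,fy=3.5,interpolation=cv2.INTER_CUBIC),alpha=1.6))
E
```

```text
time: 18.52
tool_pos: [499.1, -90.8, 32.8]
tcp_rot: [176.8, 1.4, 93.5]
ft_force: [-0.5, -0.8, 0.2]
finger_gap: 84.9
```

View pics/s7.png

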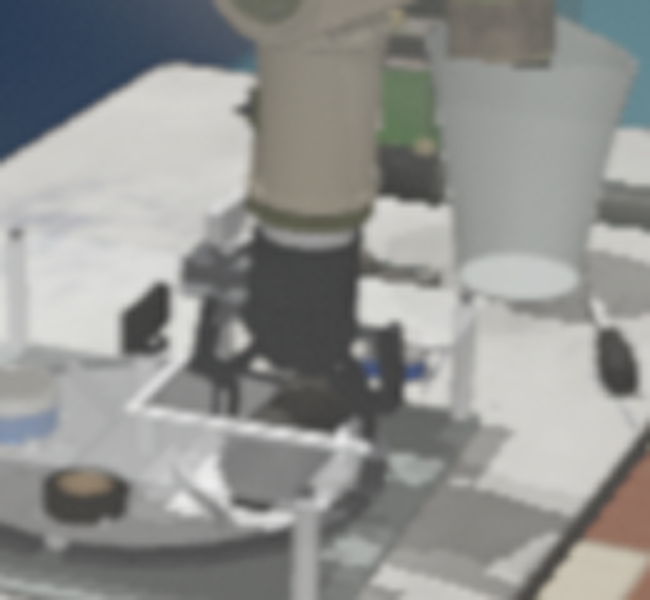

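View pics/t7.png

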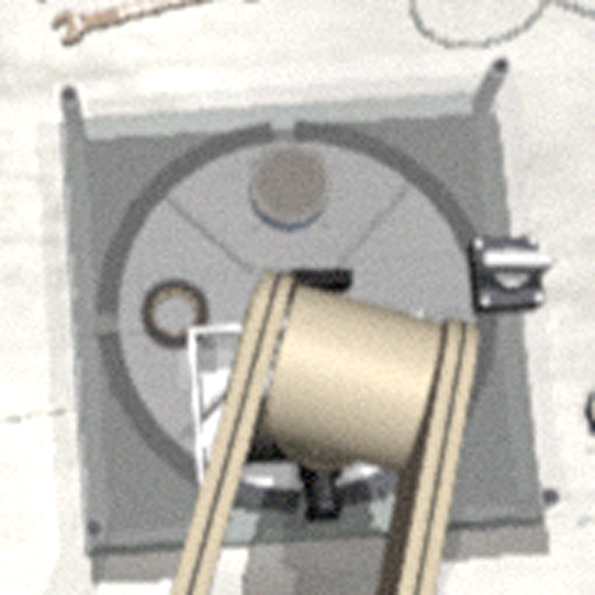

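The top view at (517,262) confirms the wing is turned a quarter and locked. The fingers straddle the sleeve, so I'll close.

```bash
python3 -m pendant '[0,0,0,0,50,0,0,0,0,50,0,0,0,0,50,0,0,0,0,50,0,0,0,0,50]' 70;python3 -m pendant '[0,0,6,0,50,0,0,6,0,50,0,0,0,0,50]'
```

```text
time: 19.03
tool_pos: [501.2, -91.4, 36.0]
tcp_rot: [176.6, 1.5, 93.5]
ft_force: [0.0, 1.0, -6.2]
finger_gap: 55.3
time: 19.28
tool_pos: [500.6, -90.8, 46.8]
tcp_rot: [176.6, 1.4, 93.5]
ft_force: [0.2, -0.1, -5.8]
finger_gap: 54.7
```

```bash
python3 -m pendant '[0,0,12,0,50,0,0,20,0,50,0,0,20,0,50,0,0,20,0,50,0,0,20,0,50,0,0,20,0,50,0,0,5,0,50,0,0,0,0,50]'
```

```text
time: 19.95
tool_pos: [491.3, -88.6, 160.3]
tcp_rot: [177.6, 1.1, 93.5]
ft_force: [-0.6, -0.7, -5.9]
finger_gap: 54.8
```

```bash
python3 -m pendant '[-1,20,0,-0.03,50,-3,35,0,-0.05,50,-3,38,0,-0.05,50,-3,38,0,-0.05,50,-3,38,0,-0.05,50,-3,38,0,-0.05,50,-3,38,0,-0.05,50,-3,38,0,-0.05,50,-3,38,0,-0.05,50,-3,38,0,-0.05,50,-3,20,0,-0.04,50,0,0,0,0,50]'
```

```text
time: 20.95
tool_pos: [444.9, 302.5, 138.3]
tcp_rot: [178.8, 1.9, 61.8]
ft_force: [-0.7, -0.3, -5.7]
finger_gap: 54.7
```

```bash
python3 -m pendant '[10,24,0,-0.01,50,2,4,0,0,50,0,0,0,0,50,0,0,0,0,50]'; python3 - <<'E'
from h import *
v=snap("side","/tmp/s8.npz"); i=v["frame"][220:370,240:400]; cv2.imwrite("pics/s8.png",cv2.resize(i,None,fx=4,fy=4,interpolation=cv2.INTER_CUBIC))
v=snap("top","/tmp/t8.npz"); i=v["frame"][190:330,100:290]; cv2.imwrite("pics/t8.png",cv2.convertScaleAbs(cv2.resize(i,None,fx=4,fy=4,interpolation=cv2.INTER_CUBIC),alpha=1.6))
E
```

```text
time: 21.28
tool_pos: [451.6, 330.4, 128.4]
tcp_rot: [179.1, 2.6, 61.5]
ft_force: [-0.0, 0.6, -6.2]
finger_gap: 55.0
```

View pics/s8.png

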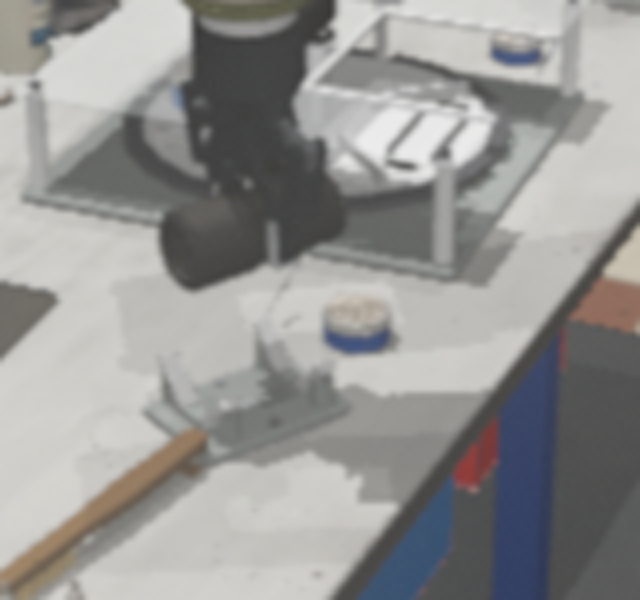

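View pics/t8.png

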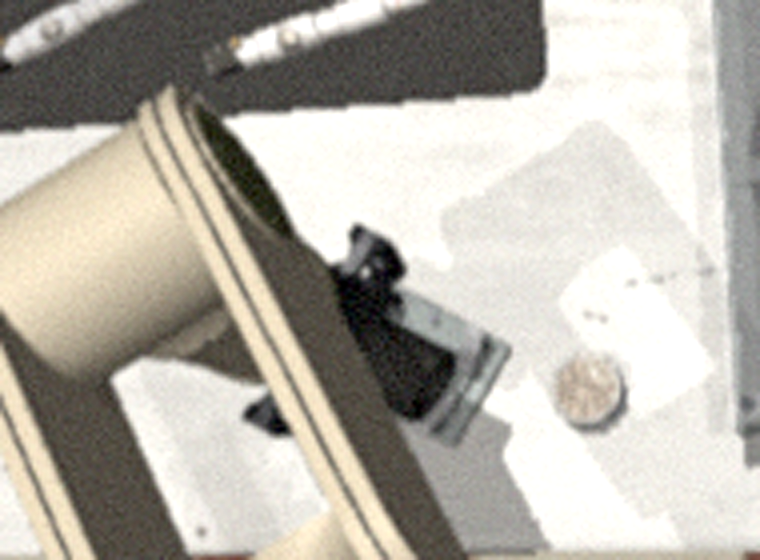

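```bash
python3 - <<'E'
from h import *
T=np.array([451.6,330.4]); a=np.radians(61.5); d=np.array([np.cos(a),np.sin(a)]); n=np.array([-d[1],d[0]])
for f in ("/tmp/s8.npz","/tmp/t8.npz"):
    v=load(f); W=cloud(v); Z=W[...,2]
    s=(W[...,:2]-T)@d; t=(W[...,:2]-T)@n
    m=(Z>112)&(Z<188)&(abs(t)<32)&(abs(s)<90)
    P=np.c_[s[m],t[m],Z[m]]
    print(f,m.sum(),np.percentile(P[:,0],[0,1,5,95,99,100]).round(1))
    for lo in range(-70,80,10):
        q=P[(P[:,0]>=lo)&(P[:,0]<lo+10)]
        if len(q)>3: print(lo,len(q),"t",q[:,1].min().round(1),q[:,1].max().round(1),"z",q[:,2].min().round(0),q[:,2].max().round(0))
E
```

```text
/tmp/s8.npz 748 [-55.5 -53.6 -47.2  63.6  65.2  67.9]
-60 21 t 4.5 26.9 z 138.0 173.0
-50 48 t 10.6 30.6 z 125.0 175.0
-40 25 t 17.0 31.3 z 130.0 167.0
-30 26 t 0.4 29.9 z 129.0 172.0
-20 8 t 0.7 30.5 z 145.0 176.0
-10 28 t -31.9 31.7 z 130.0 187.0
0 50 t -31.7 31.5 z 132.0 185.0
10 83 t -31.4 31.8 z 129.0 188.0
20 65 t -14.3 31.2 z 126.0 177.0
30 73 t -11.5 31.4 z 128.0 178.0
40 90 t -21.4 31.8 z 123.0 177.0
50 118 t -24.1 29.4 z 124.0 177.0
60 113 t -25.9 31.5 z 122.0 177.0
/tmp/t8.npz 423 [-59.9 -59.1 -58.4 -10.9  -6.6  -4.6]
-60 141 t -23.9 27.1 z 125.0 178.0
-50 79 t -23.5 27.8 z 130.0 178.0
-40 66 t -23.1 20.6 z 156.0 178.0
-30 58 t -24.1 16.4 z 149.0 176.0
-20 60 t -31.7 7.7 z 135.0 184.0
-10 19 t -23.3 -3.0 z 153.0 171.0
```

```bash
python3 -m pendant '[5,-1,-8,0,50,1,0,-10,0,50,0,0,-10,0,50,0,0,-10,0,50,0,0,0,0,50,0,0,0,0,50]'
```

```text
time: 21.88
tool_pos: [458.5, 325.1, 86.0]
tcp_rot: [179.1, 2.7, 61.3]
ft_force: [0.9, 1.0, -6.3]
finger_gap: 55.0
```

```bash
python3 -m pendant '[-1,4,0,0,50,-1,1,-8,0,50,0,0,-8,0,50,0,0,0,0,50,0,0,0,0,50]'
```

```text
time: 22.3
tool_pos: [456.3, 331.0, 68.7]
tcp_rot: [179.1, 2.6, 61.3]
ft_force: [0.0, 0.2, -4.5]
finger_gap: 54.5
```

```bash
python3 -m pendant '[0,-1,-8,0,50,0,0,-8,0,50,0,0,0,0,50,0,0,0,0,50]'; python3 - <<'E'
from h import *
v=snap("side","/tmp/s9.npz"); i=v["frame"][220:370,240:400]; cv2.imwrite("pics/s9.png",cv2.resize(i,None,fx=4,fy=4,interpolation=cv2.INTER_CUBIC))
E
```

```text
time: 22.63
tool_pos: [456.4, 330.2, 51.2]
tcp_rot: [179.1, 2.6, 61.3]
ft_force: [0.2, -0.1, -5.4]
finger_gap: 54.7
```

View pics/s9.png

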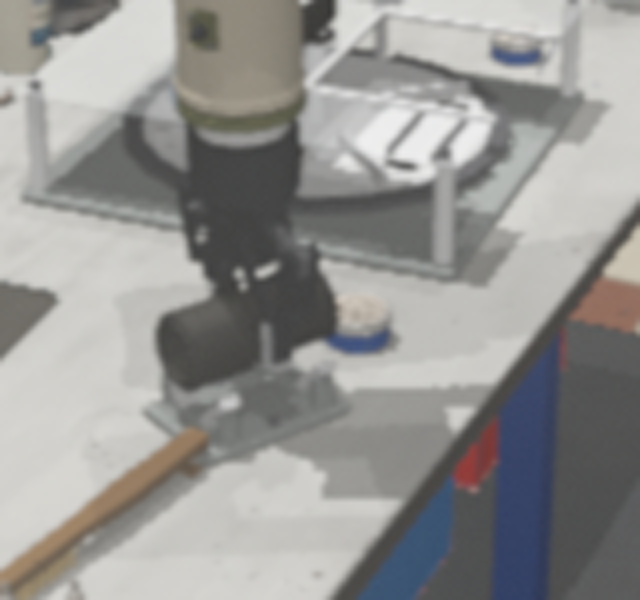

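Sleeve at (240,335) sits over the V saddles and is aligned with the cradle. I'll lower it gently.

```bash
python3 -m pendant '[0,0,-6,0,50,0,0,-4,0,50,0,0,-2,0,50,0,0,0,0,50]'
```

```text
time: 23.02
tool_pos: [456.7, 330.2, 38.4]
tcp_rot: [179.1, 2.6, 61.3]
ft_force: [-0.0, -0.5, -5.0]
finger_gap: 54.6
```

```bash
python3 -m pendant '[0,0,-2,0,50,0,0,-1.5,0,50,0,0,0,0,50]'
```

```text
time: 23.27
tool_pos: [457.0, 330.3, 34.8]
tcp_rot: [179.1, 2.5, 61.3]
ft_force: [0.5, 0.3, -5.1]
finger_gap: 54.6
```

```bash
python3 -m pendant '[0,0,-1.5,0,50,0,0,0,0,50]'; python3 -m pendant '[0,0,-1.5,0,50,0,0,0,0,50]'
```

```text
time: 23.43
tool_pos: [458.0, 330.5, 34.2]
tcp_rot: [179.0, 2.5, 61.3]
ft_force: [0.9, -0.7, -5.7]
finger_gap: 54.5
time: 23.6
tool_pos: [458.7, 330.7, 33.4]
tcp_rot: [178.9, 2.4, 61.3]
ft_force: [0.1, -1.2, -5.0]
finger_gap: 54.8
```

```bash
python3 -m pendant '[0,0,-2,0,50,0,0,0,0,50]'; python3 - <<'E'
from h import *
v=snap("side","/tmp/s10.npz"); i=v["frame"][250:350,260:360]; cv2.imwrite("pics/s10.png",cv2.resize(i,None,fx=6,fy=6,interpolation=cv2.INTER_CUBIC))
print(sensors.sense()["wrist_torque"])
T=np.array([458.5,330.7]); a=np.radians(61.3); d=np.array([np.cos(a),np.sin(a)]); n=np.array([-d[1],d[0]])
v2=snap("top")
for v in (v,v2):
    W=cloud(v); Z=W[...,2]
    s=(W[...,:2]-T)@d; t=(W[...,:2]-T)@n
    for lo in range(-70,80,10):
        m=(Z>15)&(Z<95)&(abs(t)<29)&(s>=lo)&(s<lo+10)
        if m.sum()>3: print(lo,m.sum(),np.percentile(Z[m],95).round(1),np.percentile(s[m],[2,98]).round(1))
    print()
E
```

```text
time: 23.77
tool_pos: [459.0, 330.8, 33.1]
tcp_rot: [178.9, 2.4, 61.3]
ft_force: [-2.6, -0.4, -3.0]
finger_gap: 55.1
[-0.28517528  0.30710529  0.1156779 ]
-60 23 77.1 [-56.  -50.1]
-50 43 74.5 [-49.8 -40.1]
-40 39 62.2 [-39.7 -30.9]
-30 25 56.8 [-29.8 -20.2]
-20 11 76.7 [-18.5 -10.4]
-10 10 88.1 [-8.4 -0.6]
0 33 83.8 [1.1 9.7]
10 65 91.2 [10.4 19.7]
20 68 80.8 [20.3 29.7]
30 73 81.0 [30.5 39.9]
40 86 79.5 [40.5 49.8]
50 119 79.6 [50.2 59.7]
60 109 76.8 [60.4 67.5]
70 4 23.7 [70.2 76.4]

-60 112 80.1 [-58.6 -50.3]
-50 74 80.5 [-49.7 -40.4]
-40 57 80.8 [-39.8 -30.3]
-30 45 82.0 [-29.9 -21.3]
-20 42 82.1 [-19.5 -10.6]
-10 14 79.4 [-9.9 -4.8]
```

View pics/s10.png

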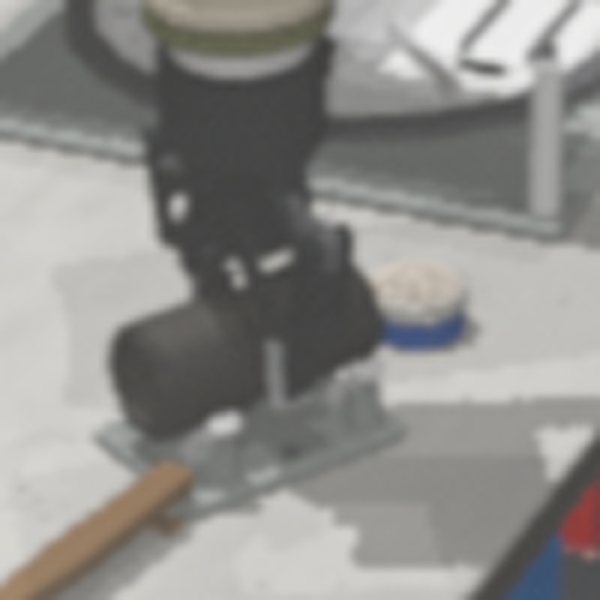

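Sleeve top reads about 81–82 mm, so the centre is near 54 and it is seated, with the force unloading. I'll release it and retract.

```bash
python3 -m pendant '[0,0,0,0,60,0,0,0,0,66,0,0,0,0,75,0,0,0,0,85,0,0,0,0,85,0,0,0,0,85]' 20; python3 -m pendant '[0,0,10,0,85,0,0,15,0,85,0,0,25,0,85,0,0,25,0,85,0,0,30,0,85,0,0,30,0,85,0,0,20,0,85,0,0,0,0,85]'
```

```text
time: 24.37
tool_pos: [460.9, 332.5, 34.3]
tcp_rot: [178.8, 2.1, 61.3]
ft_force: [-0.9, 0.5, -0.7]
finger_gap: 85.3
time: 25.03
tool_pos: [457.6, 330.4, 198.6]
tcp_rot: [178.9, 2.3, 61.3]
ft_force: [0.2, 0.3, 0.2]
finger_gap: 84.6
```

```bash
python3 -m pendant '[-20,35,10,0,85,-25,38,10,0,85,-25,38,10,0,85,-25,38,0,0,85,-20,35,0,0,85,0,20,0,0,85,0,0,0,0,85]'; python3 - <<'E'
from h import *
v=snap("side","/tmp/s11.npz"); cv2.imwrite("pics/s11.png",cv2.resize(v["frame"][190:370,230:430],None,fx=3.3,fy=3.3,interpolation=cv2.INTER_CUBIC))
vt=snap("top","/tmp/t11.npz"); i=vt["frame"][140:330,160:430]; cv2.imwrite("pics/t11.png",cv2.convertScaleAbs(cv2.resize(i,None,fx=2.9,fy=2.9,interpolation=cv2.INTER_CUBIC),alpha=1.6))
T=np.array([457.3,330.8]); a=np.radians(61.3); d=np.array([np.cos(a),np.sin(a)]); n=np.array([-d[1],d[0]])
W=cloud(vt);Z=W[...,2];s=(W[...,:2]-T)@d; t=(W[...,:2]-T)@n
m=(Z>62)&(Z<95)&(abs(t)<45)&(abs(s)<80)
P=np.c_[s[m],t[m],Z[m]]; r=cv2.minAreaRect(P[:,:2].astype(np.float32)); print(r,np.percentile(P[:,0],[1,99]),P.mean(0))
for lo in range(-70,70,20):
    q=P[(P[:,0]>=lo)&(P[:,0]<lo+20)]
    if len(q)>3: print(lo,len(q),q[:,1].mean().round(1),np.percentile(q[:,2],85).round(1))
E
```

```text
time: 25.62
tool_pos: [344.4, 530.9, 234.2]
tcp_rot: [178.7, 1.8, 60.8]
ft_force: [-0.3, 0.2, 0.6]
finger_gap: 85.0
((1.8116340637207031, -0.09699821472167969), (120.42610931396484, 52.86186981201172), 0.8691452741622925) [-57.66983699  60.09843097] [ 1.5498466  -0.14843342 74.37015975]
-70 59 -0.5 78.8
-50 126 -0.6 79.6
-30 117 -0.3 79.4
-10 119 0.2 78.6
10 133 0.2 80.5
30 132 -0.3 79.9
50 69 0.2 79.1
```

View pics/s11.png

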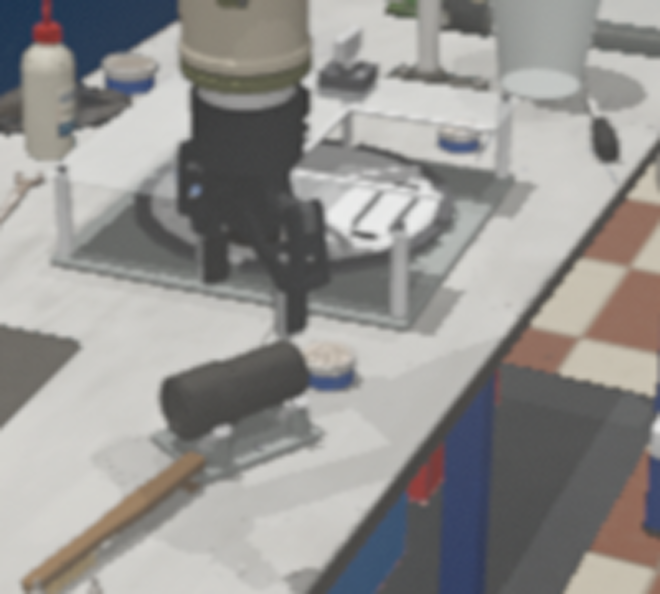

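View pics/t11.png

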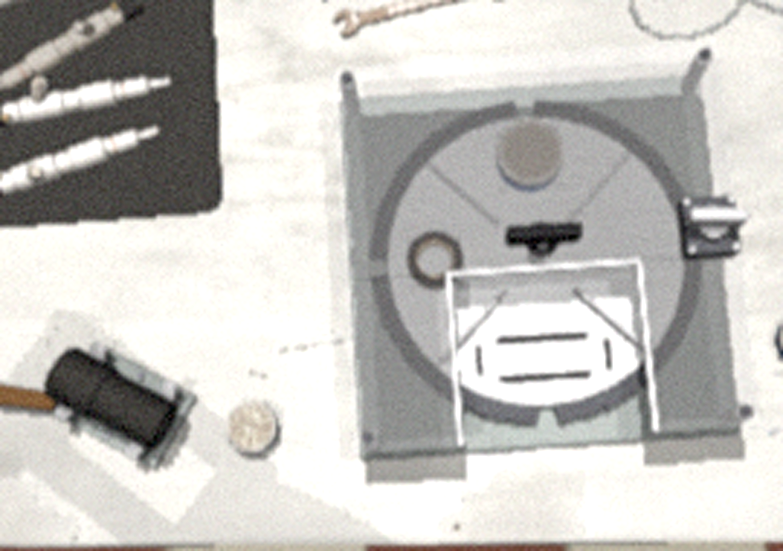

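The sleeve lies in the cradle at (115,397), about 1.7 mm off centre along the V and about 1° off in angle. The empty bay stands in the opening, and the stud wing at (715,215) is crosswise.

```bash
python3 -c "
from bench import job,sensors
s=sensors.sense();print(s['ft_force'],s['qd'].round(2));print(job.hand_in())"
```

```text
[ 0.35650566  0.05811926 -0.6764681 ] [-2.31 -1.25  1.58 -0.7   0.1  -0.61]
the job is handed in; nothing more can be done
None
```

The job is done and handed in at about 26 s of the 72 s allowed; the hand-in reports no verdict.

**What I did:** I turned the carousel about 172° anticlockwise by the knob, in two grips. I pressed the stud down about 13.7 mm, turned it clockwise about 93° and let it spring back. Then I lifted the sleeve out through the opening, lowered it into the V-cradle while held, released it and backed the arm away.

**Last checks from the camera images:**
- **Sleeve:** it lies in the cradle about 1.7 mm off centre along the V and under 1 mm across it. Its angle is about 1° off. The depth readings of its top gave about 80 mm (noisy), against the 83 mm expected, so the height agrees only to about 3 mm.
- **Lock:** the wing lies crosswise. When last measured, before the lift, its top was near 161 mm, about 8 mm down.
- **Carousel:** the emptied bay stands at the opening, within about 1° when measured just before locking. The tin and tape roll are in their bays.
- **Bystanders:** the brush and screwdriver look unmoved by eye; I did not measure them.

**What disagreed:**
- The side camera put the cradle about 5 mm farther left (+y) than the top camera, so I used the top view.
- The tool tilted by 2–3° over the run. The interface could not correct this, and it did no visible harm.
- The arm was clear of everything but still creeping slightly (about 2°/s) at hand-in.

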